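# Load the sample slide into the bench photometer

### The job

Load the sample slide into the photometer: with one fingertip press the long side bar down to hold the spring-closed light flap open, and with the other fingertip push the slide by its upright handle in under the flap until it is fully home, then let go so that the flap closes behind the sample. Only push the slide, never lift it, and do not let the flap touch it. Leave the other glassware and tools where they are.

Things in the scene. Friction and masses are not known exactly. Their poses are not given: they have to be found in the camera images.
- photometer: white bench photometer, fixed, 430 mm long. Origin: on the bench under the centre of its port mouth; +x is the way the slide is pushed in (roughly world -y, give or take 0.4 rad), +y left of that, +z up. Loading shelf: x -195 mm to the mouth at x 0, top 26 mm above the bench, guide rails 8 mm high and 43 mm apart. Chamber x 0 to 96, 60 mm high; console x 94 to 235, y +-75, 107 mm high
- end_stop (a point): middle of the end stop's face inside the chamber, on the lane's floor (photometer x +56 mm, z 26 mm): the slide's nose touches it when the slide is fully home
- flap_hinge (a point): point of the flap's hinge rod at the mouth (photometer x 0, y -48, z 50 mm); the rod runs along the photometer's x, carried beside the shelf by 3 bearings 14 mm wide, 50 mm high
- flap (a joint): angle of the grey sheet flap: 0 shut, 0.6 rad fully open (stop). Turning on its rod, it has on the +y side a roof over the chamber with a skirt (x -4 to 0 mm) closing the mouth to 8 mm above the shelf, on the -y side the press bar. Bar down = skirt up; a spring shuts it. Skirt touches the sample block below 0.23 rad, clears it by 4 mm at 0.35. Pressing 30 mm from the rod takes 2 N to start, 4 N fully open
- bar_front (a point): on the press bar's upper face, 30 mm out from the rod, at its outer end (photometer x -193, y -74, z 65 mm at rest). The bar is a flat strip 41 mm wide (4 to 45 mm out from the rod), 4 mm thick, x -193 to +93 mm, one height all along, so a fingertip may slide along it. At rest it slopes up outwards by 25 deg; at flap angle 0.44 it is level, top 52 mm above the bench; at 0.6 this point is at z 47 mm
- bar_port (a point): the same point of the bar's upper face beside the port mouth (photometer x 0)
- slide: sample slide, 180 g, loose between the rails (1.5 mm play a side), nose 15 to 45 mm outside the mouth. Origin: underside centre of its black block (45 x 40 x 14 mm high, glass sample on top); +x the way it is pushed. Behind it a tongue 30 mm wide, 5 mm thick, then an upright aluminium handle 36 wide, 10 thick, 40 mm high (x -72.5 to -82.5). Home, the shut flap hangs 3 mm over the tongue, handle outside
- slide_nose (a point): front face of the slide's sample block, at its lower edge, middle of its width (slide x +22.5 mm)
- slide_handle (a point): centre of the handle's rear face, 30 mm above the shelf (slide x -82.5 mm): where the fingertip pushes; when home it is 49 mm before the mouth
- beaker: empty glass beaker, 68 mm across, 85 mm tall, beyond the shelf's left side. Bystander; origin at the centre of its underside
- vial_a: small capped glass vial, 25 mm across, 48 mm tall, left of the shelf near the port. Bystander; origin at the centre of its underside
- vial_b: small capped glass vial, 25 mm across, 48 mm tall, left of the shelf near its outer end. Bystander; origin at the centre of its underside
- reagent: amber reagent bottle, 60 mm across, 125 mm tall, off the outer left corner of the shelf. Bystander; origin at the centre of its underside
- dish: shallow glass dish, 90 mm across, 15 mm tall, right of the photometer beyond the press bar. Bystander; origin at the centre of its underside
- spatula: thin steel laboratory spatula, 162 mm long, 8 mm high, lying beyond the outer end of the shelf. Bystander; origin at the centre of its underside
- wash: white plastic wash bottle, 64 mm across, 145 mm tall with a thin bent spout, left of the photometer's body. Bystander; origin at the centre of its underside
Mind the look-alikes: they are no part of the job. Leave any pink or red look-alike of the slide alone.

How it is judged:
On the way, in this order (a step that is already met when the one before it is completed fails the run):
1. a fingertip holds the flap open by its bar (0.28 rad or more) with the slide still outside (value of joint flap above 0.28 rad and contact force between the fingers and flap above 0.3 N and x of slide_nose in the frame of photometer below -0.006 m), for 0.2 s.
2. with the flap still held open, the other fingertip pushes the slide in under it (value of joint flap above 0.24 rad and contact force between the fingers and flap above 0.3 N and contact force between the fingers and slide above 0.05 N and x of slide_nose in the frame of photometer above 0.01 m), for 0.1 s.
At the end, for the whole second after the job is handed in: the slide lies at rest on the shelf with its nose within 4 mm of the end stop and the flap is shut behind its sample block (angle under 0.05 rad) (x of slide_nose in the frame of photometer between 0.052 and 0.06 m and z of slide in the frame of photometer below 0.029 m and value of joint flap below 0.05 rad and linear speed of slide below 0.01 m/s); the robot touches nothing.
It fails at once if the slide is lifted (8 mm off the shelf) or tipped (0.15 rad) (z of slide in the frame of photometer above 0.034 m or angle between slide's own z axis and vertical above 0.15 rad).
It fails at once if the flap and the slide touch (0.5 N) (contact force between flap and slide above 0.5 N).
It fails at once if a bystander is moved by more than 20 mm (distance of any of beaker, vial_a, vial_b, reagent, dish, spatula, wash from where it was at the start of the episode above 0.02 m).
It also fails if it takes over 43 s, if anything falls off the work surface, if the arm or the gripper's body presses on something with over 40 N, if the wrist force passes 120 N, or if a joint passes its speed limit or range.

### The arm

A 7-joint arm with a two-finger parallel gripper is mounted at the origin on the work surface. World frame = base frame: x ahead of the robot, y to its left, z up, the work surface at z = 0. Lengths are in m, angles in rad, forces in N, time in s.
With the tool pointing down it reaches from about 0.425 to 0.8 m from the base axis. Payload 8.3 kg.
Tool frame: the origin (TCP) lies midway between the tips of the shut fingers; the grasp point (between the pads) lies 19 mm behind it; x points along the fingers, y is the direction in which the jaws open and shut, and the axes are right-handed (so a half turn about x gives the same grasp; the last joint's range is limited). The gripper opens to 85 mm and grips with 20 to 120 N. Pads are 22 mm wide; open, the fingers measure 114 mm over their backs; the gripper's body (76 mm by 85 mm) begins 54 mm behind the grasp point. The pads swing forward as they close: fully open they stand 13 mm farther back than shut.
Start: joints at [1.072, 0.383, 0.016, 1.37, -0.006, 1.388, -0.046], TCP at [0.264, -0.567, 0.231] pointing down, gripper open.
Joint ranges: [-2.95, 2.95], [-0.25, 2.06], [-1.52, 1.56], [0.18, 2.33], [-1.44, 4.58], [0.02, 2.06], [-3.01, 3.01]. Speed limits (rad/s): [2.39, 2.39, 3.01, 3.01, 3.14, 3.14, 3.14].

### API

Orientations are given as a rotation vector (axis times angle).
In Python, from workcell import ctrl, optics gives the robot as it stands.
- The arm moves only by the tool jog_arm, never from a script. Its argument "commands" is a list of rows, each an object with "travel": the shift along the tool's x, y, z in mm, a list of three; "spin": the turn about the tool's x in degrees. A call has 1 to 20 rows; each row is the pose to reach, as a shift and turn from the pose measured when the call began, along the tool's axes at that moment; what a row does not reach only later rows make up. A row lasts 1/10 s, in which the tool goes at most 50 mm and 8.59 degrees, less where a joint would pass 70% of its speed; a pose out of reach is approached as far as the arm can. A call with a gripper value outside its range is refused whole. "fingers" is the closure, from 0 (fully open) to 1 (shut), set as the call begins (left out, the last holds). The fingers move at their own pace and stop on an object; "squeeze" is the grip in N (left out, the last holds). Time passes only in rows, so rows that repeat a pose let the fingers close. It gives the time, the measured TCP pose, the force and the opening at its end, in the units of the state.
- ctrl.state(): the state, without advancing time (a new reading comes with each control period).
- optics.capture(name): name is "side" or "top"; returns the picture (480x640x3 uint8, red, green, blue); there is no depth.
- optics.camera_model(name): a dict with "fov_y" (degrees; the focal length in pixels is half the picture's height over the tangent of half this angle, whatever the lens; pixels are square), "cx", "cy" (the principal point, pixels), "R" (3x3) and "t" (3): a world point X has camera coordinates R X + t. Camera axes: x right, y down, z forward; pixel columns grow to the right and rows downward; lengths in m; the calibration is good to about 2 mm. A picture is of the moment at which its call begins. camera_model takes no time and is no camera call.
- ctrl.hand_in(): hands the job in, once; it reports no verdict.
The state is a dict: "time": time; "joints": joint angles; "qd": joint speeds; "effort": joint torques, N m; "eef_pos": TCP position; "ee_rot": TCP orientation; "contact_force": force on the tool from outside, world axes, zero at the start; "ft_torque": the same for the moment, N m; "grip_width": opening from 0.0 (shut) to 1.0 (fully open).
Only numpy, scipy, OpenCV 4.12 (cv2) and the standard library are available. Lean on these libraries where they do the work, as an engineer would, in place of code of your own. Each camera call takes 0.05 s, during which the arm holds its last target.

## Working session

There is one attempt and no reset: what is moved stays moved. The work goes in short steps, Python scripts to look and compute and a tool call to move; the robot and the scene stay as the last step left them, time stands still between calls to the robot, and variables do not carry over. Pictures are saved under pics/ and viewed, and the job is handed in when it is done.

Besides the shell and the picture viewer there is one more tool, called after "Request:" by a JSON object that holds its "api" and its "payload", one argument or row to a line. jog_arm: Moves the arm, as the interface text tells. Its arguments: {"type":"object","properties":{"commands":{"type":"array","items":{"type":"object","properties":{"travel":{"type":"array","items":{"type":"number"}},"spin":{"type":"number"}}}},"fingers":{"type":"number"},"squeeze":{"type":"number"}},"required":["commands"]}

```bash
mkdir -p pics; ls
python3 - <<'E'
from workcell import ctrl, optics
import cv2
print(ctrl.state())
for n in("side","top"):
    print(n,optics.camera_model(n))
    cv2.imwrite(f"pics/{n}0.png",optics.capture(n)[:,:,::-1])
E
```

```text
pics
{'time': 0.0, 'joints': array([ 1.07213718,  0.38426057,  0.01637508,  1.37117486, -0.00627681,
        1.38818914, -0.04650365]), 'qd': array([ 1.84034840e-05,  8.26249330e-05, -9.36005686e-04, -1.25667701e-03,
       -1.23935032e-03, -1.63048286e-04,  1.37742627e-03]), 'effort': array([ 1.90212804e-04, -6.27594066e+01,  8.44314918e-01, -3.71823835e+01,
        1.65896269e-02,  1.39981546e-02,  3.70406758e-05]), 'eef_pos': array([ 0.26362139, -0.56612195,  0.23025554]), 'ee_rot': array([ 1.98052855,  0.44060133, -1.98151711]), 'contact_force': array([ 0.54299   , -0.10075471,  0.37457114]), 'ft_torque': array([ 0.02682061, -0.00983911, -0.01702813]), 'grip_width': 0.9966705616516361}
side {'fov_y': 49.67160604444712, 'cx': 310.80416765390714, 'cy': 245.72181473010843, 'R': array([[-0.93807616, -0.34633128,  0.00823141],
       [-0.1790281 ,  0.46430142, -0.86739445],
       [ 0.29658398, -0.81515571, -0.49755313]]), 't': array([0.58122312, 0.1448701 , 0.72380871])}
top {'fov_y': 49.6214485792026, 'cx': 321.08051334117783, 'cy': 232.93075587763468, 'R': array([[ 1.27153878e-02, -9.99914720e-01,  2.97865978e-03],
       [-9.87554330e-01, -1.30251162e-02, -1.56737974e-01],
       [ 1.56763405e-01, -9.48604232e-04, -9.87635730e-01]]), 't': array([0.05614545, 0.59400099, 0.82601339])}
```

View pics/side0.png

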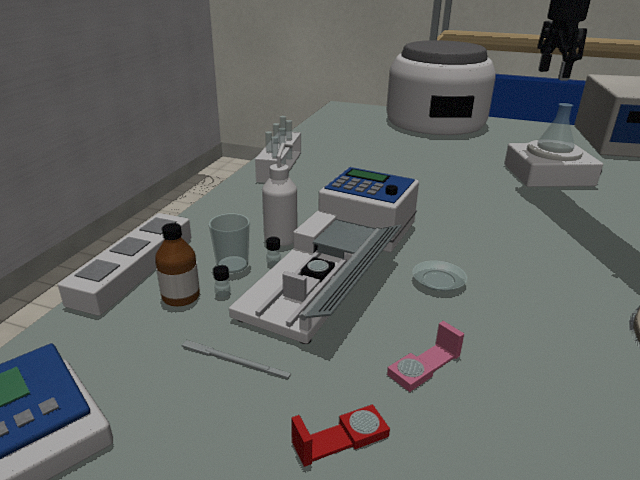

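View pics/top0.png

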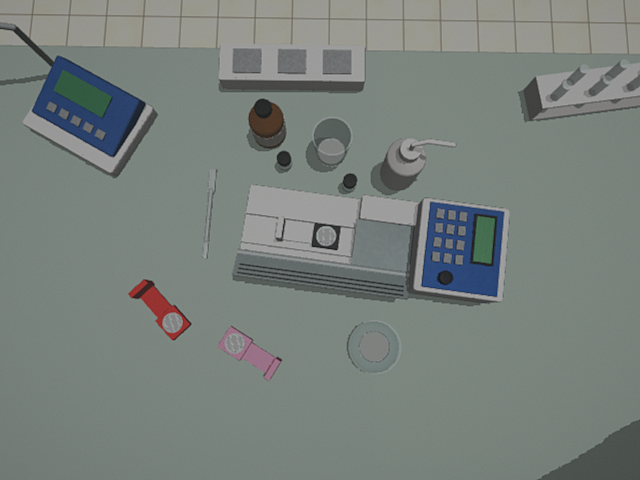

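Run:
```python
import cv2
a=cv2.imread("pics/top0.png")[170:320,220:520]
cv2.imwrite("pics/topc.png",cv2.resize(a,None,fx=2.66,fy=2.66,interpolation=cv2.INTER_CUBIC))
a=cv2.imread("pics/side0.png")[155:350,220:440]
cv2.imwrite("pics/sidec.png",cv2.resize(a,None,fx=3,fy=3,interpolation=cv2.INTER_CUBIC))
```

```text
(no output)
```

View pics/topc.png

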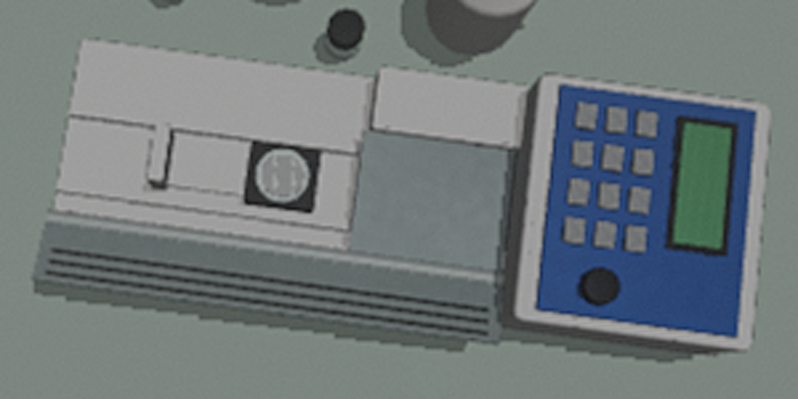

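View pics/sidec.png

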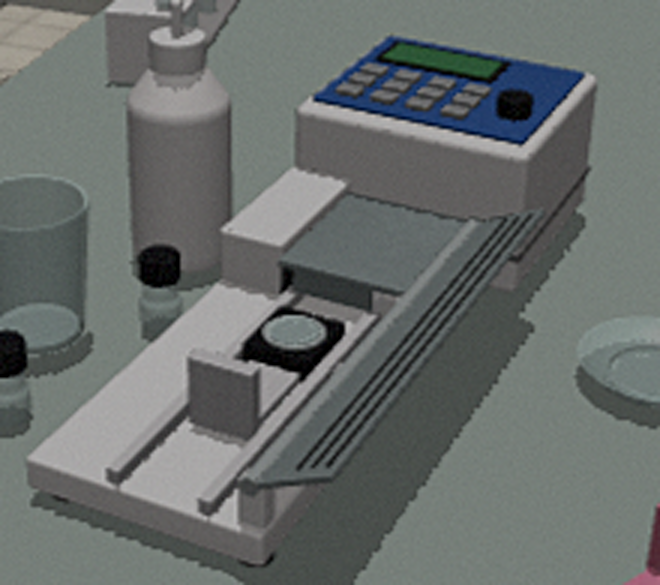

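```bash
cat > h.py <<'E'
import numpy as np, cv2
from workcell import ctrl, optics
def proj(n,X):
    m=optics.camera_model(n); f=240/np.tan(np.radians(m["fov_y"]/2))
    c=np.atleast_2d(X)@np.array(m["R"]).T+m["t"]
    return np.c_[f*c[:,0]/c[:,2]+m["cx"],f*c[:,1]/c[:,2]+m["cy"]]
def P2W(p,X):  # p: x,y,yaw of photometer
    X=np.atleast_2d(X).astype(float); c,s=np.cos(p[2]),np.sin(p[2])
    return np.c_[p[0]+c*X[:,0]-s*X[:,1],p[1]+s*X[:,0]+c*X[:,1],X[:,2]]
def crop(n,name,r,s):
    a=optics.capture(n)[:,:,::-1]; x0,x1,y0,y1=r
    cv2.imwrite(name,cv2.resize(a[y0:y1,x0:x1],None,fx=s,fy=s,interpolation=cv2.INTER_CUBIC))
E
cat > fit.py <<'E'
from h import *
from scipy.optimize import least_squares
T=lambda x,y:("top",220+x/2.66,170+y/2.66); S=lambda x,y:("side",220+x/3,155+y/3)
ph=[((-193,-88,70.8),T(36,287)),((-193,-88,70.8),S(333,479)),((93,-88,70.8),T(497,339)),((93,-88,70.8),S(545,211)),
((-193,-51,53.5),T(52,213)),((-193,-51,53.5),S(241,478)),
((94,75,107),T(541,78)),((235,75,107),T(770,105)),((235,-75,107),T(748,348)),((94,-75,107),T(515,318))]
sl=[((-22.5,20,40),T(252,140)),((22.5,20,40),T(320,150)),((22.5,-20,40),T(312,212)),((-22.5,-20,40),T(244,203)),
((-82.5,18,66),S(190,352)),((-82.5,-18,66),S(258,370)),((-82.5,18,66),T(151,125)),((-82.5,-18,66),T(148,185))]
def res(q,full=False):
    o=[]
    for X,(n,u,v) in ph:
        o.append(proj(n,P2W(q,np.array(X)/1000))[0]-(u,v))
    for X,(n,u,v) in sl:
        X=np.array(X)/1000; X=P2W([q[3],q[4],q[5]],X)
        o.append(proj(n,P2W(q,X))[0]-(u,v))
    o=np.array(o); return o if full else o.ravel()
r=least_squares(res,[0.55,0,-np.pi/2,-.05,0,0],loss='soft_l1')
q=r.x;print(q); print(np.c_[res(q,1)].round(1))
for nm,X in dict(origin=(0,0,0),bar_front=(-.193,-.074,.065),bar_port=(0,-.074,.065),handle=(q[3]-.0825,q[4],.056),stop=(.056,0,.026)).items():
    w=P2W(q,X)[0];print(nm,w.round(4),np.hypot(*w[:2]))
print("nose",q[3]+.0225)
E
python3 fit.py
```

```text
[ 5.82192467e-01  5.70335632e-03 -1.69528637e+00 -4.96010307e-02
  1.94527656e-04  3.15546401e-02]
[[-2.5 -2.9]
 [-2.5 -1.7]
 [ 0.4  2. ]
 [-1.1 -1.8]
 [-3.1  3.6]
 [ 3.   1.1]
 [-0.2 -3.3]
 [ 2.6 -1.5]
 [ 3.   2.2]
 [-0.8  0.8]
 [-0.4  0.8]
 [ 0.4 -0.2]
 [ 1.1 -0.3]
 [ 0.1  0.3]
 [-0.5  0.9]
 [-1.2  0.9]
 [ 1.2  1. ]
 [-0.3 -0.1]]
origin [0.5822 0.0057 0.    ] 0.5822204024090069
bar_front [0.5327 0.2064 0.065 ] 0.571315304611559
bar_port [0.5088 0.0149 0.065 ] 0.5089830440431583
handle [0.5988 0.1368 0.056 ] 0.6142069401042798
stop [ 0.5752 -0.0499  0.026 ] 0.5773961144271913
nose -0.02710103073768238
```

```bash
python3 - <<'E'
s=open('fit.py').read()
s=s.replace("((-193,-51,53.5),T(52,213)),((-193,-51,53.5),S(241,478)),","((-195,-48,50),S(241,480)),")
open('fit2.py','w').write(s+'''
for n in("top","side"):
    a=cv2.imread(f"pics/{n}0.png"); sc=4
    x0,y0,x1,y1=(225,175,425,315) if n=="top" else (225,190,425,345)
    b=cv2.resize(a[y0:y1,x0:x1],None,fx=sc,fy=sc,interpolation=cv2.INTER_CUBIC)
    def L(pts,col,sl=False):
        X=np.array(pts)/1000
        if sl: X=P2W(q[3:6],X)
        u=(proj(n,P2W(q,X))-(x0-.5,y0-.5))*sc
        cv2.polylines(b,[u.astype(int)],False,col,1,cv2.LINE_AA)
    L([(-195,21.5,34),(0,21.5,34)],(0,0,255));L([(-195,-21.5,34),(0,-21.5,34)],(0,0,255))
    L([(-193,-88,70.8),(93,-88,70.8),(93,-51,53.5),(-193,-51,53.5),(-193,-88,70.8)],(0,255,0))
    L([(0,-48,50),(-193,-48,50)],(255,0,0)); L([(-195,-30,26),(-195,30,26)],(0,255,255)); L([(0,-20,60),(0,60,60)],(0,255,255))
    L([(-22.5,20,40),(22.5,20,40),(22.5,-20,40),(-22.5,-20,40),(-22.5,20,40)],(255,0,255),1)
    L([(-82.5,18,66),(-82.5,-18,66),(-72.5,-18,66),(-72.5,18,66),(-82.5,18,66)],(255,0,255),1)
    cv2.imwrite(f"pics/ov_{n}.png",b)
''')
E
python3 fit2.py
```

```text
Traceback (most recent call last):
  File "fit2.py", line 17, in <module>
    r=least_squares(res,[0.55,0,-np.pi/2,-.05,0,0],loss='soft_l1')
  File "fit2.py", line 12, in res
    o.append(proj(n,P2W(q,np.array(X)/1000))[0]-(u,v))
             ~~~~^^^^^^^^^^^^^^^^^^^^^^^^^^^
  File "h.py", line 4, in proj
    m=optics.camera_model(n); f=240/np.tan(np.radians(m["fov_y"]/2))
ValueError: time passes only in moves, steps and waits
```

```bash
python3 - <<'E'
s=open('h.py').read()
s=s.replace("def proj(n,X):\n    m=optics.camera_model(n);","from functools import lru_cache\n@lru_cache\ndef cm(n): return optics.camera_model(n)\ndef proj(n,X):\n    m=cm(n);")
open('h.py','w').write(s)
E
python3 fit2.py || { cat > cams.txt </dev/null; }
```

```text
[ 0.58093658  0.00667422 -1.6876947  -0.04878036  0.00193163  0.02396298]
[[-2.8 -1.2]
 [-0.5 -1. ]
 [ 0.3  2.4]
 [-0.8 -1.7]
 [ 2.1  3.4]
 [-1.1 -3. ]
 [ 1.7 -1.8]
 [ 2.9  1.9]
 [-1.   1.2]
 [-0.4  0.8]
 [ 0.4 -0.2]
 [ 1.1 -0.3]
 [ 0.1  0.3]
 [-0.5  0.9]
 [-1.2  0.9]
 [ 1.2  1. ]
 [-0.3 -0.1]]
origin [0.5809 0.0067 0.    ] 0.5809749150001365
bar_front [0.53  0.207 0.065] 0.5689399881706854
bar_port [0.5074 0.0153 0.065 ] 0.507672370853972
handle [0.5982 0.1368 0.056 ] 0.6136176204764062
stop [ 0.5744 -0.0489  0.026 ] 0.57648657514058
nose -0.026280362576230086
```

View pics/ov_top.png

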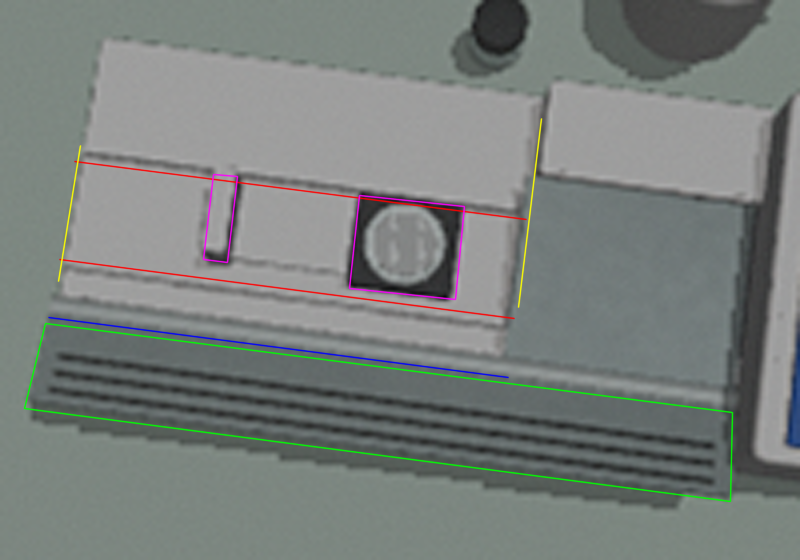

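View pics/ov_side.png

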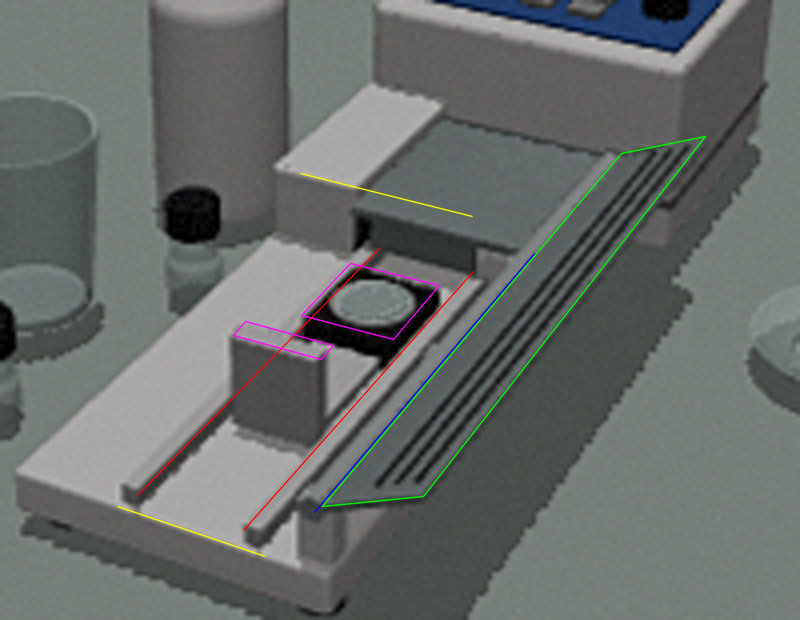

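```bash
cat > go.py <<'E'
from h import *
import sys
from scipy.spatial.transform import Rotation as Ro
q=np.array([0.5815,0.006,-1.693])
def info(px,py,z):
    s=ctrl.state(); R=Ro.from_rotvec(s["ee_rot"]).as_matrix(); p=np.array(s["eef_pos"])
    c,sn=np.cos(q[2]),np.sin(q[2])
    d=(p-[q[0],q[1],0]); print("t",s["time"],"tcp ph",(np.array([c*d[0]+sn*d[1],-sn*d[0]+c*d[1],d[2]])*1000).round(1),"F",np.array(s["contact_force"]).round(2),"w",round(s["grip_width"],3))
    print("R",R.round(3).tolist(),"joints",np.array(s["joints"]).round(2))
    yd=np.array([-sn,c,0]); v=R.T@yd; print("spin deg to align y (mod180)",np.degrees(np.arctan2(v[2],v[1])))
    for a in [(px,py,z)]:
        t=P2W(q,np.array(a)/1000)[0]; print("target",t.round(4),"travel",(R.T@(t-p)*1000).round(1))
    return R,p
if __name__=="__main__": info(*map(float,sys.argv[1:4]))
E
python3 go.py -156 -38 120
```

```text
t 0.1 tcp ph [ 606.7 -245.7  230.4] F [-0.34 -0.37 -0.81] w 1.0
R [[-0.001, 0.422, -0.907], [0.002, -0.907, -0.422], [-1.0, -0.002, 0.0]] joints [ 1.07  0.38  0.02  1.37 -0.01  1.39 -0.05]
spin deg to align y (mod180) -58.02628766214069
target [0.5628 0.1655 0.12  ] travel [ 111.3 -536.8 -580. ]
```

Request:
{"api": "jog_arm", "payload": {
  "commands": [
    {"travel": [0,-18,-37],"spin": -3},
    {"travel": [0,-36,-73],"spin": -6},
    {"travel": [0,-54,-110],"spin": -9},
    {"travel": [0,-72,-146],"spin": -12},
    {"travel": [0,-90,-183],"spin": -15},
    {"travel": [0,-108,-220],"spin": -18},
    {"travel": [0,-126,-256],"spin": -21},
    {"travel": [0,-144,-293],"spin": -24},
    {"travel": [0,-162,-330],"spin": -27},
    {"travel": [0,-180,-366],"spin": -30},
    {"travel": [0,-215,-387],"spin": -33},
    {"travel": [0,-250,-408],"spin": -36},
    {"travel": [0,-286,-430],"spin": -39},
    {"travel": [0,-322,-451],"spin": -42},
    {"travel": [0,-358,-473],"spin": -45},
    {"travel": [0,-394,-494],"spin": -48},
    {"travel": [0,-430,-515],"spin": -51},
    {"travel": [0,-466,-537],"spin": -54},
    {"travel": [0,-502,-559],"spin": -56},
    {"travel": [0,-537,-580],"spin": -58}
  ],
  "fingers": 0.27
}}

```text
time: 2.1
eef_pos: [0.5625, 0.1671, 0.231]
ee_rot: [1.298, 1.151, -1.298]
contact_force: [0.5, -0.0, 0.2]
grip_width: 0.729
```

```bash
python3 go.py -156 -38 120
python3 - <<'E'
from h import *
crop("top","pics/t1.png",(200,100,0,0) if 0 else (200,460,130,330),2.2)
crop("side","pics/s1.png",(200,460,50,350),2)
E
```

```text
t 2.1 tcp ph [-157.6  -38.5  231. ] F [ 0.47 -0.04  0.22] w 0.729
R [[-0.001, 0.993, -0.121], [0.001, -0.121, -0.993], [-1.0, -0.002, -0.001]] joints [ 0.09  0.36 -0.57  1.46  0.19  1.38 -0.61]
spin deg to align y (mod180) 0.04915949695139136
target [0.5628 0.1655 0.12  ] travel [110.9   0.7   1.7]
```

View pics/t1.png

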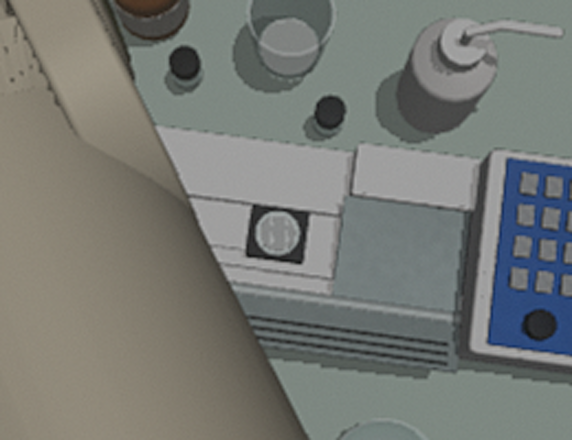

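View pics/s1.png

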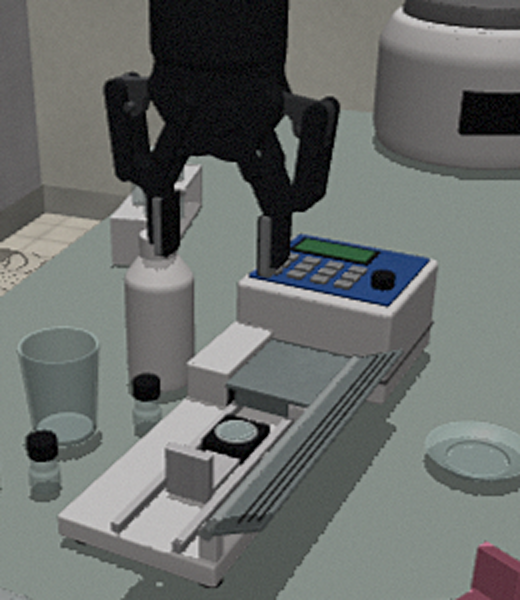

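Run:
```python
from h import *
from go import q
for dz in (0,5,10):
  for y in (-38-31-7,-38-31,-38+31,-38+31+7):
    u=proj("side",P2W(q,[-.1576,y/1000,.231+dz/1000]))[0]; print(dz,y,((u-[200,50])*2).round(0))
```

```text
0 -76 [273. 276.]
0 -69 [262. 273.]
0 -7 [173. 255.]
0 0 [164. 253.]
5 -76 [273. 268.]
5 -69 [263. 266.]
5 -7 [173. 247.]
5 0 [163. 245.]
10 -76 [273. 260.]
10 -69 [263. 258.]
10 -7 [173. 240.]
10 0 [163. 238.]
```

Request:
{"api": "jog_arm", "payload": {
  "commands": [
    {"travel": [30,0,0]},
    {"travel": [60,0,0]},
    {"travel": [90,0,0]},
    {"travel": [115,0,0]},
    {"travel": [135,0,0]},
    {"travel": [142,0,0]},
    {"travel": [145,0,0]},
    {"travel": [145,0,0]}
  ]
}}

```text
schema error: expected keys travel, spin
```

```bash
python3 go.py -156 -38 50
python3 - <<'E'
from h import *
crop("side","pics/s2.png",(210,410,150,350),3)
E
```

```text
t 2.2 tcp ph [-163.4  -40.8  230.9] F [-0.08  0.39 -0.15] w 0.735
R [[-0.002, 0.994, -0.112], [0.005, -0.112, -0.994], [-1.0, -0.003, -0.005]] joints [ 0.09  0.36 -0.57  1.46  0.19  1.38 -0.61]
spin deg to align y (mod180) 0.5934400783810408
target [0.5628 0.1655 0.05  ] travel [180.8   3.3   8.4]
```

View pics/s2.png

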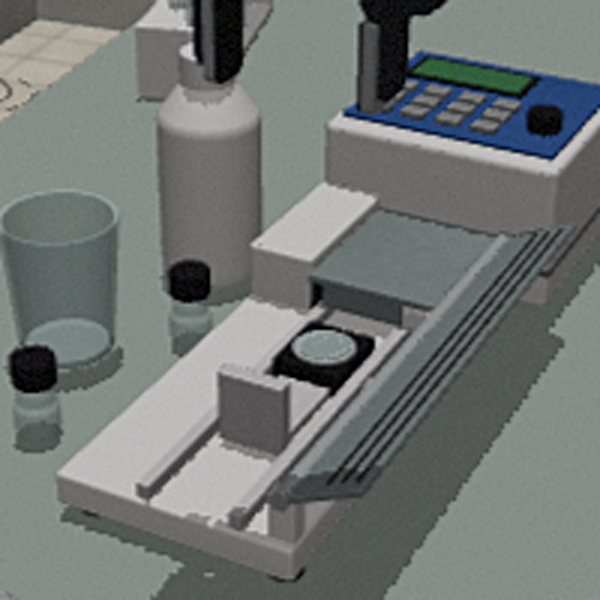

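Request:
{"api": "jog_arm", "payload": {
  "commands": [
    {"travel": [30,1,2],"spin": 0},
    {"travel": [60,2,4],"spin": 0},
    {"travel": [90,3,6],"spin": 0.5},
    {"travel": [115,3,6],"spin": 0.5},
    {"travel": [135,3,6],"spin": 0.5},
    {"travel": [142,3,6],"spin": 0.5},
    {"travel": [145,3,6],"spin": 0.5},
    {"travel": [145,3,6],"spin": 0.5},
    {"travel": [145,3,6],"spin": 0.5}
  ]
}}

```text
time: 3.15
eef_pos: [0.5643, 0.1638, 0.0869]
ee_rot: [1.303, 1.151, -1.3]
contact_force: [-0.9, 0.3, 1.5]
grip_width: 0.729
```

```bash
python3 go.py -156 -38 50
python3 - <<'E'
from h import *
crop("side","pics/s3.png",(210,410,150,350),3)
E
python3 go.py -156 -38 50
```

```text
t 3.15 tcp ph [-154.5  -36.3   86.9] F [-0.91  0.25  1.5 ] w 0.729
R [[-0.0, 0.992, -0.125], [0.004, -0.125, -0.992], [-1.0, -0.001, -0.003]] joints [ 0.08  0.47 -0.54  1.64  0.26  1.1  -0.66]
spin deg to align y (mod180) -0.16715960332633217
target [0.5628 0.1655 0.05  ] travel [36.9 -1.7 -1.3]
t 3.2 tcp ph [-154.6  -36.3   86.9] F [-0.1  -0.4   0.32] w 0.731
R [[-0.0, 0.992, -0.125], [0.004, -0.125, -0.992], [-1.0, -0.001, -0.004]] joints [ 0.08  0.47 -0.54  1.64  0.26  1.1  -0.66]
spin deg to align y (mod180) -0.15841206987012335
target [0.5628 0.1655 0.05  ] travel [36.9 -1.7 -1.2]
```

View pics/s3.png

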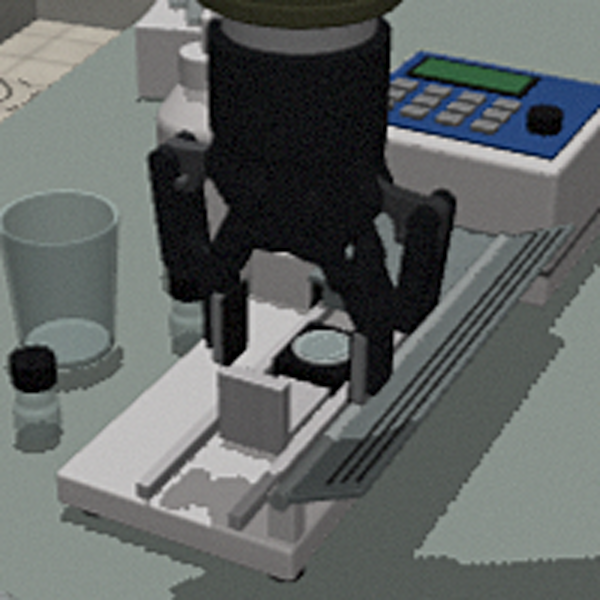

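Run:
```python
from h import *
from go import q
for X in [(-143.6,-67,87),(-165.6,-67,87),(-143.6,-81,87),(-165.6,-81,87),(-143.6,-5,87),(-165.6,-5,87),(-143.6,9,87),(-165.6,9,87),(-131,18,66),(-131,-18,66)]:
    u=proj("side",P2W(q,np.array(X)/1000))[0]; print(X,((u-[210,150])*3).round(0))
```

```text
(-143.6, -67, 87) [364. 390.]
(-165.6, -67, 87) [343. 414.]
(-143.6, -81, 87) [392. 398.]
(-165.6, -81, 87) [371. 422.]
(-143.6, -5, 87) [245. 356.]
(-165.6, -5, 87) [222. 378.]
(-143.6, 9, 87) [220. 348.]
(-165.6, 9, 87) [196. 370.]
(-131, 18, 66) [217. 368.]
(-131, -18, 66) [282. 387.]
```

Request:
{"api": "jog_arm", "payload": {
  "commands": [
    {"travel": [8,-1,0],"spin": 0},
    {"travel": [16,-2,0],"spin": 0},
    {"travel": [22,-2,0],"spin": 0},
    {"travel": [27,-2,0],"spin": 0},
    {"travel": [30,-2,0],"spin": 0},
    {"travel": [30,-2,0],"spin": 0},
    {"travel": [30,-2,0],"spin": 0}
  ]
}}

```text
time: 3.9
eef_pos: [0.5624, 0.1643, 0.0571]
ee_rot: [1.303, 1.15, -1.299]
contact_force: [-0.4, -1.0, 2.9]
grip_width: 0.727
```

```bash
python3 - <<'E'
from h import *
crop("side","pics/s4.png",(210,410,150,350),3)
E
python3 go.py -156 -38 45
```

```text
t 3.95 tcp ph [-154.8  -38.2   57.3] F [-0.74  0.45  2.7 ] w 0.727
R [[0.0, 0.992, -0.125], [0.004, -0.125, -0.992], [-1.0, -0.0, -0.004]] joints [ 0.07  0.5  -0.53  1.67  0.28  1.04 -0.67]
spin deg to align y (mod180) -0.16278622847812654
target [0.5628 0.1655 0.045 ] travel [12.3  0.2 -1.2]
```

View pics/s4.png

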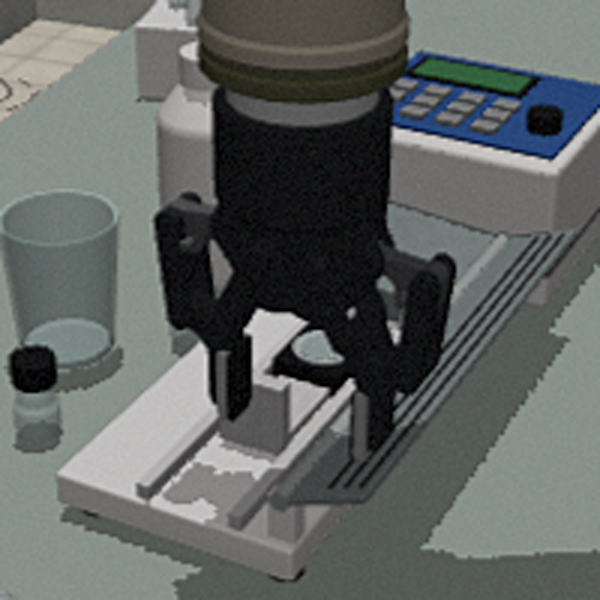

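Request:
{"api": "jog_arm", "payload": {
  "commands": [
    {"travel": [4,0,0],"spin": 0},
    {"travel": [7,0,0],"spin": 0},
    {"travel": [10,0,0],"spin": 0},
    {"travel": [12,0,0],"spin": 0},
    {"travel": [12,0,0],"spin": 0},
    {"travel": [12,0,0],"spin": 0}
  ]
}}

```text
time: 4.55
eef_pos: [0.562, 0.1646, 0.0451]
ee_rot: [1.303, 1.151, -1.299]
contact_force: [-4.0, 1.7, 4.6]
grip_width: 0.732
```

```bash
python3 - <<'E'
from h import *
crop("side","pics/s5.png",(210,410,150,350),3)
crop("top","pics/t5.png",(210,450,160,340),3)
E
python3 go.py -131 -38 45
```

```text
t 4.65 tcp ph [-155.   -38.4   45.2] F [-3.76  0.72  4.89] w 0.729
R [[-0.0, 0.992, -0.124], [0.004, -0.124, -0.992], [-1.0, -0.001, -0.004]] joints [ 0.06  0.52 -0.52  1.68  0.29  1.02 -0.68]
spin deg to align y (mod180) -0.14783294221897603
target [0.5598 0.1407 0.045 ] travel [ 0.2  0.4 24. ]
```

View pics/s5.png

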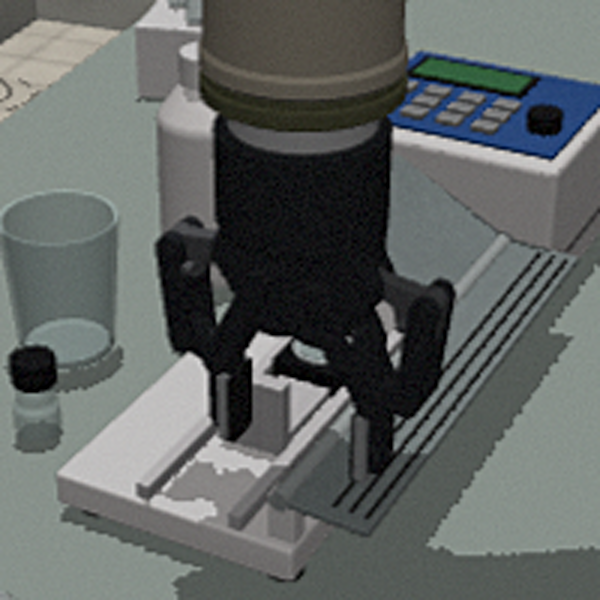

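View pics/t5.png

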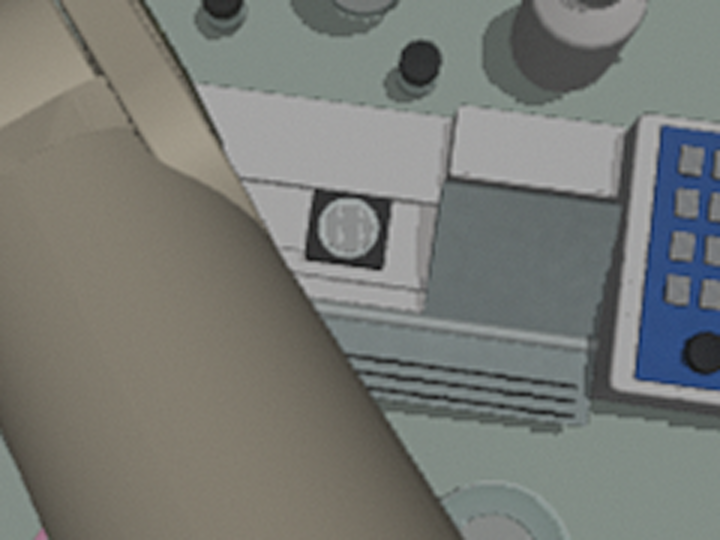

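Run:
```python
from h import *
from go import q
for a in (0.2,.3,.4,.5,.6):
    th=0.4363-a
    X=np.array([-193,-48-45*np.cos(th)+2*np.sin(th),50+45*np.sin(th)+2*np.cos(th)])/1000
    X2=X.copy();X2[0]=.093
    print(a,X.round(3),((proj("side",P2W(q,X))[0]-[210,150])*3).round(0),((proj("side",P2W(q,X2))[0]-[210,150])*3).round(0))
```

```text
0.2 [-0.193 -0.091  0.062] [364. 507.] [577. 235.]
0.3 [-0.193 -0.092  0.058] [366. 516.] [577. 242.]
0.4 [-0.193 -0.093  0.054] [367. 524.] [578. 249.]
0.5 [-0.193 -0.093  0.049] [367. 533.] [577. 256.]
0.6 [-0.193 -0.093  0.045] [366. 540.] [576. 263.]
```

Request:
{"api": "jog_arm", "payload": {
  "commands": [
    {"travel": [0,0,3],"spin": 0},
    {"travel": [0,0,6],"spin": 0},
    {"travel": [0,0,9],"spin": 0},
    {"travel": [0,0,11],"spin": 0},
    {"travel": [0,0,13],"spin": 0},
    {"travel": [0,0,15],"spin": 0},
    {"travel": [0,0,17],"spin": 0},
    {"travel": [0,0,19],"spin": 0},
    {"travel": [0,0,21],"spin": 0},
    {"travel": [0,0,23],"spin": 0},
    {"travel": [0,0,25],"spin": 0},
    {"travel": [0,0,27],"spin": 0},
    {"travel": [0,0,29],"spin": 0},
    {"travel": [0,0,30],"spin": 0}
  ]
}}

```text
time: 6.05
eef_pos: [0.5589, 0.1356, 0.0456]
ee_rot: [1.304, 1.151, -1.297]
contact_force: [0.1, 5.7, 5.4]
grip_width: 0.729
```

```bash
python3 - <<'E'
from h import *
crop("side","pics/s6.png",(210,410,150,350),3)
crop("top","pics/t6.png",(210,450,160,340),3)
E
python3 go.py -90 -38 45
```

```text
t 6.15 tcp ph [-125.7  -38.2   45.6] F [0.81 6.04 5.06] w 0.732
R [[0.001, 0.992, -0.124], [0.005, -0.124, -0.992], [-1.0, 0.0, -0.005]] joints [ 0.12  0.49 -0.52  1.71  0.28  1.01 -0.63]
spin deg to align y (mod180) -0.11499109665435867
target [0.5548 0.1    0.045 ] travel [ 0.4  0.3 35.7]
```

View pics/s6.png

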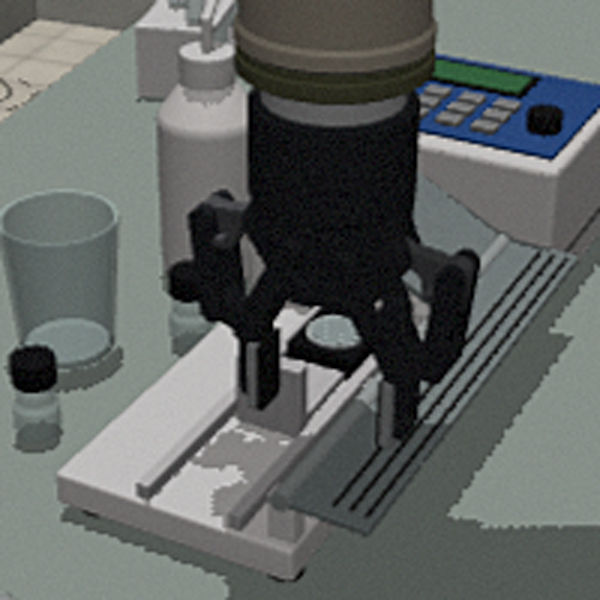

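View pics/t6.png

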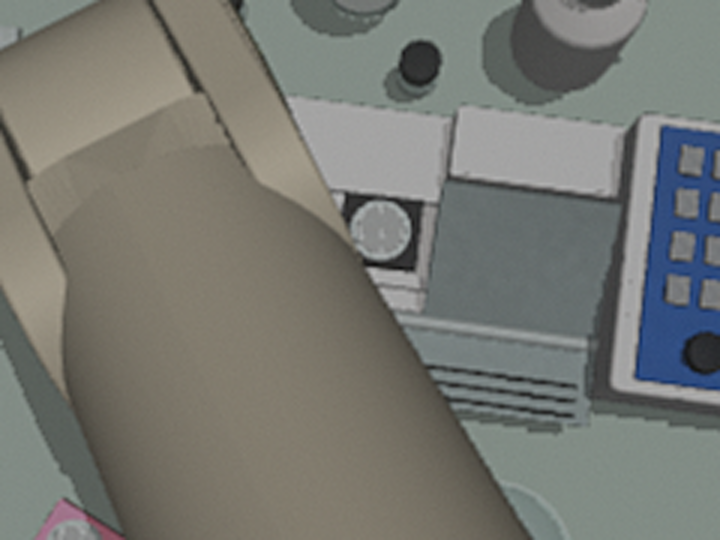

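Request:
{"api": "jog_arm", "payload": {
  "commands": [
    {"travel": [0,0,3],"spin": 0},
    {"travel": [0,0,6],"spin": 0},
    {"travel": [0,0,9],"spin": 0},
    {"travel": [0,0,12],"spin": 0},
    {"travel": [0,0,15],"spin": 0},
    {"travel": [0,0,18],"spin": 0},
    {"travel": [0,0,21],"spin": 0},
    {"travel": [0,0,24],"spin": 0},
    {"travel": [0,0,27],"spin": 0},
    {"travel": [0,0,30],"spin": 0},
    {"travel": [0,0,33],"spin": 0},
    {"travel": [0,0,36],"spin": 0},
    {"travel": [0,0,39],"spin": 0},
    {"travel": [0,0,42],"spin": 0},
    {"travel": [0,0,45],"spin": 0},
    {"travel": [0,0,48],"spin": 0},
    {"travel": [0,0,51],"spin": 0},
    {"travel": [0,0,53],"spin": 0},
    {"travel": [0,0,55],"spin": 0},
    {"travel": [0,0,55],"spin": 0}
  ]
}}

```text
time: 8.15
eef_pos: [0.5522, 0.0806, 0.0456]
ee_rot: [1.304, 1.151, -1.297]
contact_force: [1.1, 4.9, 6.4]
grip_width: 0.727
```

```bash
python3 - <<'E'
from h import *
crop("side","pics/s7.png",(210,410,150,350),3)
crop("top","pics/t7.png",(210,450,160,340),3)
E
python3 go.py -59.5 -38 45
```

```text
t 8.25 tcp ph [-70.6 -38.1  45.6] F [-0.46  4.06  6.68] w 0.728
R [[0.001, 0.992, -0.124], [0.005, -0.124, -0.992], [-1.0, 0.001, -0.005]] joints [ 0.21  0.46 -0.52  1.76  0.26  0.99 -0.53]
spin deg to align y (mod180) -0.11922707954514487
target [0.551  0.0697 0.045 ] travel [ 0.5  0.2 11.1]
```

View pics/s7.png

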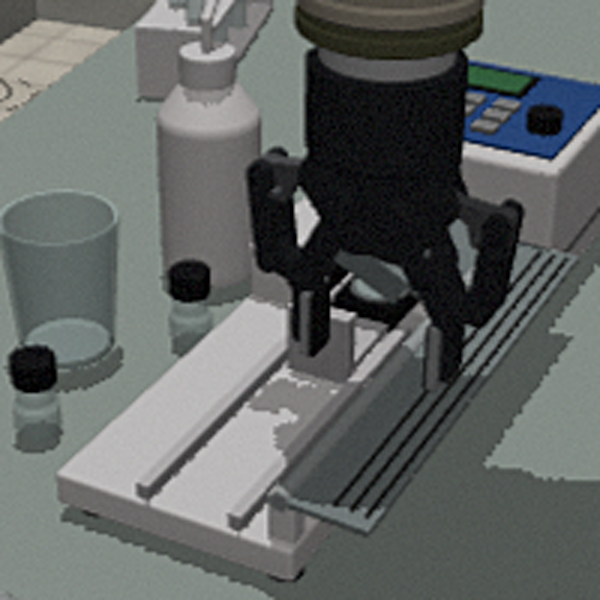

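View pics/t7.png

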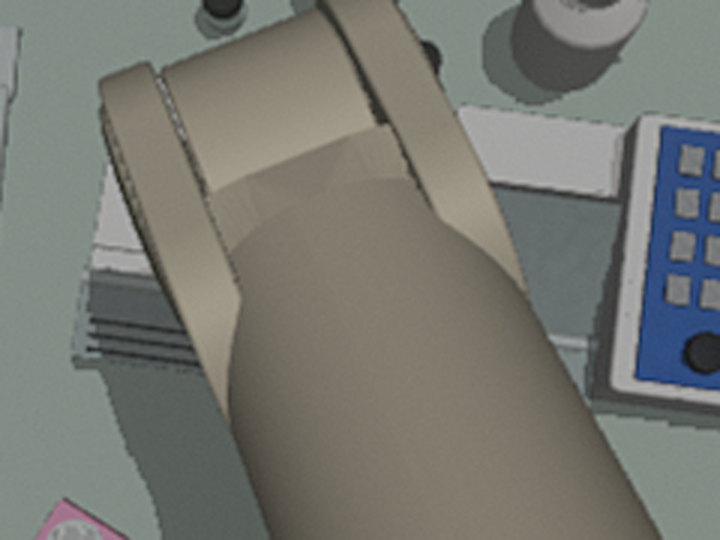

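Request:
{"api": "jog_arm", "payload": {
  "commands": [
    {"travel": [0,0,2],"spin": 0},
    {"travel": [0,0,4],"spin": 0},
    {"travel": [0,0,5],"spin": 0},
    {"travel": [0,0,6],"spin": 0},
    {"travel": [0,0,7],"spin": 0},
    {"travel": [0,0,8],"spin": 0},
    {"travel": [0,0,8],"spin": 0}
  ]
}}

```text
time: 8.95
eef_pos: [0.5512, 0.0726, 0.0456]
ee_rot: [1.305, 1.151, -1.297]
contact_force: [0.2, 3.9, 5.0]
grip_width: 0.726
```

```bash
python3 go.py -59.5 -38 45
```

```text
t 8.95 tcp ph [-62.4 -38.1  45.6] F [0.21 3.87 4.99] w 0.726
R [[0.001, 0.992, -0.124], [0.005, -0.124, -0.992], [-1.0, 0.001, -0.005]] joints [ 0.23  0.45 -0.51  1.77  0.26  0.99 -0.51]
spin deg to align y (mod180) -0.1289909688752871
target [0.551  0.0697 0.045 ] travel [0.6 0.2 2.9]
```

Request:
{"api": "jog_arm", "payload": {
  "commands": [
    {"travel": [0,0,0.6],"spin": 0},
    {"travel": [0,0,1.2],"spin": 0},
    {"travel": [0,0,1.8],"spin": 0},
    {"travel": [0,0,2],"spin": 0},
    {"travel": [0,0,2],"spin": 0}
  ]
}}

```text
time: 9.45
eef_pos: [0.551, 0.0706, 0.0456]
ee_rot: [1.305, 1.151, -1.297]
contact_force: [-0.2, 4.3, 4.7]
grip_width: 0.733
```

Request:
{"api": "jog_arm", "payload": {
  "commands": [
    {"travel": [0,0,0.6],"spin": 0},
    {"travel": [0,0,1.2],"spin": 0},
    {"travel": [0,0,1.8],"spin": 0},
    {"travel": [0,0,2],"spin": 0},
    {"travel": [0,0,2],"spin": 0}
  ]
}}

```text
time: 9.95
eef_pos: [0.5508, 0.0694, 0.0457]
ee_rot: [1.305, 1.152, -1.296]
contact_force: [0.5, 7.9, 3.7]
grip_width: 0.73
```

Request:
{"api": "jog_arm", "payload": {
  "commands": [
    {"travel": [0,0,1],"spin": 0},
    {"travel": [0,0,2],"spin": 0},
    {"travel": [0,0,2.5],"spin": 0},
    {"travel": [0,0,2.5],"spin": 0}
  ]
}}

```text
time: 10.35
eef_pos: [0.5509, 0.0692, 0.0462]
ee_rot: [1.306, 1.154, -1.292]
contact_force: [1.2, 10.0, 4.7]
grip_width: 0.731
```

```bash
python3 go.py -59.5 -38 45
python3 - <<'E'
from h import *
from go import q
crop("side","pics/s8.png",(210,410,150,350),3)
for X in [(-49,18,66),(-49,-18,66),(-49,-18,31)]:
    u=proj("side",P2W(q,np.array(X)/1000))[0]; print(X,((u-[210,150])*3).round(0))
E
```

```text
t 10.35 tcp ph [-59.  -38.1  46.2] F [1.2  9.97 4.66] w 0.731
R [[0.003, 0.993, -0.121], [0.009, -0.121, -0.993], [-1.0, 0.002, -0.009]] joints [ 0.24  0.45 -0.52  1.77  0.25  0.98 -0.5 ]
spin deg to align y (mod180) 0.04356457051354226
target [0.551  0.0697 0.045 ] travel [ 1.2  0.1 -0.5]
(-49, 18, 66) [294. 294.]
(-49, -18, 66) [355. 310.]
(-49, -18, 31) [354. 367.]
```

View pics/s8.png

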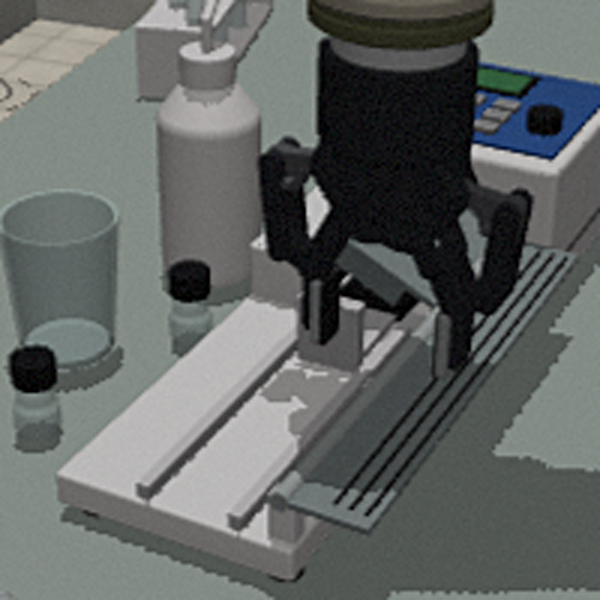

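Request:
{"api": "jog_arm", "payload": {
  "commands": [
    {"travel": [0,0,-2],"spin": 0},
    {"travel": [0,0,-4],"spin": 0},
    {"travel": [0,0,-6],"spin": 0},
    {"travel": [0,0,-8],"spin": 0},
    {"travel": [0,0,-8],"spin": 0},
    {"travel": [0,0,-8],"spin": 0}
  ]
}}

```text
time: 11.0
eef_pos: [0.5518, 0.0767, 0.0462]
ee_rot: [1.306, 1.154, -1.293]
contact_force: [-1.4, -2.7, 3.8]
grip_width: 0.733
```

```bash
python3 go.py -59.5 -38 45
python3 - <<'E'
from h import *
crop("side","pics/s9.png",(270,390,220,310),6)
E
```

```text
t 11.0 tcp ph [-66.6 -38.1  46.2] F [-1.36 -2.74  3.81] w 0.733
R [[0.003, 0.993, -0.121], [0.008, -0.121, -0.993], [-1.0, 0.002, -0.009]] joints [ 0.22  0.45 -0.52  1.76  0.25  0.99 -0.51]
spin deg to align y (mod180) 0.025479982055687866
target [0.551  0.0697 0.045 ] travel [1.1 0.1 7.1]
```

View pics/s9.png

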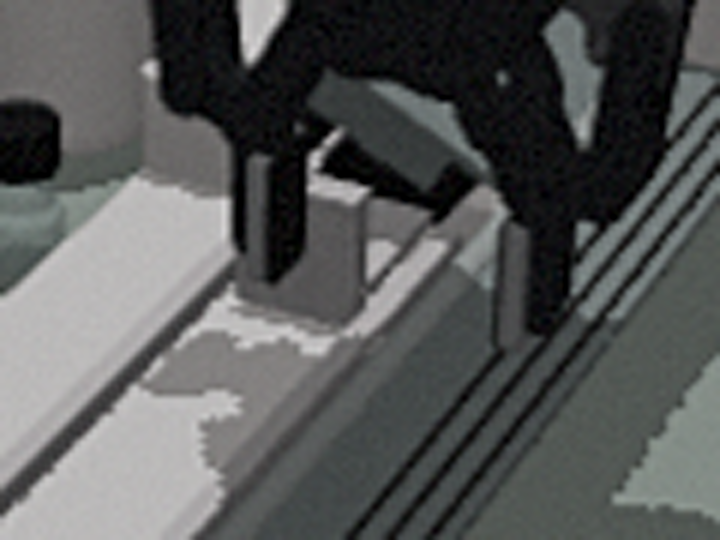

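Request:
{"api": "jog_arm", "payload": {
  "commands": [
    {"travel": [-4,0,-1],"spin": 0},
    {"travel": [-8,0,-1],"spin": 0},
    {"travel": [-12,0,-1],"spin": 0},
    {"travel": [-16,0,-1],"spin": 0},
    {"travel": [-22,0,-1],"spin": 0},
    {"travel": [-30,0,-1],"spin": 0},
    {"travel": [-45,0,-1],"spin": 0},
    {"travel": [-65,0,-1],"spin": 0},
    {"travel": [-90,0,-1],"spin": 0},
    {"travel": [-120,0,-1],"spin": 0},
    {"travel": [-150,0,-1],"spin": 0},
    {"travel": [-165,0,-1],"spin": 0},
    {"travel": [-170,0,-1],"spin": 0},
    {"travel": [-170,0,-1],"spin": 0}
  ]
}}

```text
time: 12.45
eef_pos: [0.5516, 0.0764, 0.2172]
ee_rot: [1.307, 1.153, -1.291]
contact_force: [0.0, -0.4, 0.2]
grip_width: 0.731
```

```bash
python3 go.py -59.5 -38 45
python3 - <<'E'
from h import *
crop("side","pics/s10.png",(210,410,150,350),3)
E
```

```text
t 12.45 tcp ph [-66.3 -38.3 217.2] F [ 0.   -0.45  0.19] w 0.731
R [[0.004, 0.993, -0.121], [0.008, -0.121, -0.993], [-1.0, 0.003, -0.009]] joints [ 0.26  0.29 -0.56  1.57  0.15  1.32 -0.43]
spin deg to align y (mod180) 0.03184742943521867
target [0.551  0.0697 0.045 ] travel [172.1  -0.3   8.3]
```

View pics/s10.png

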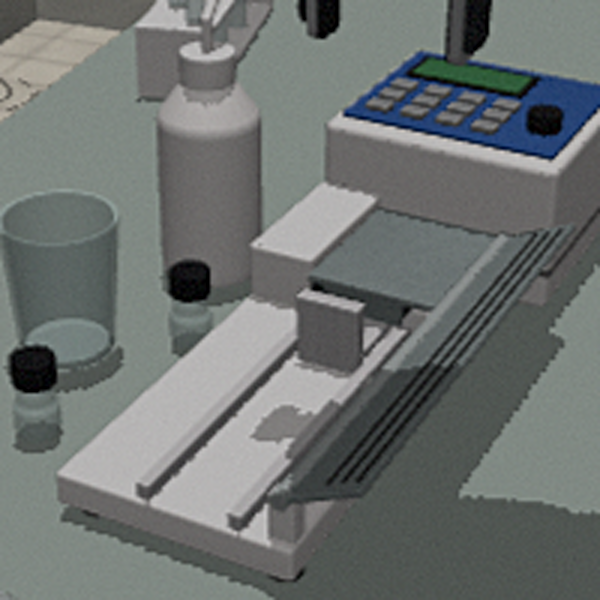

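Run:
```python
from h import *
from go import q
a=cv2.imread("pics/s2.png");b=cv2.imread("pics/s10.png")
cv2.imwrite("pics/cmp.png",np.hstack([cv2.resize(a[350:470,200:310],None,fx=3.4,fy=3.4),cv2.resize(b[270:390,280:390],None,fx=3.4,fy=3.4)]))
for x in (-131,-57,-53,-49,-45):
    print(x,[((proj("side",P2W(q,np.array(X)/1000))[0]-[210,150])*3).round(0).tolist() for X in [(x,18,66),(x,-18,66),(x,-18,31)]])
```

```text
-131 [[217.0, 368.0], [282.0, 387.0], [282.0, 446.0]]
-57 [[287.0, 301.0], [349.0, 317.0], [347.0, 374.0]]
-53 [[291.0, 297.0], [352.0, 314.0], [351.0, 370.0]]
-49 [[294.0, 294.0], [355.0, 310.0], [354.0, 367.0]]
-45 [[298.0, 291.0], [359.0, 307.0], [357.0, 363.0]]
```

View pics/cmp.png

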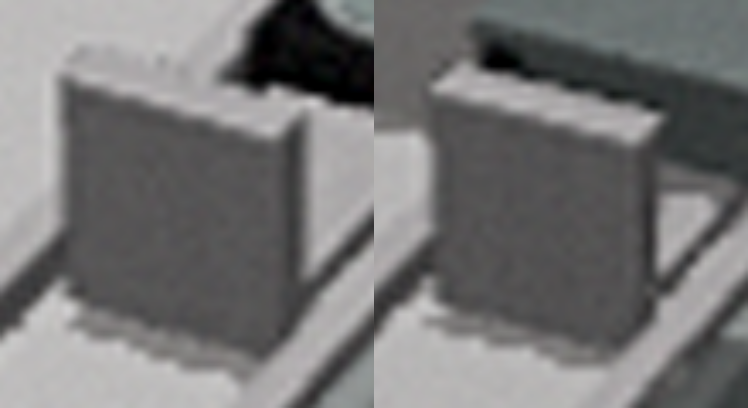

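```bash
python3 -c "
from workcell import ctrl
print(ctrl.hand_in())"
```

```text
the job is handed in; nothing more can be done
None
```

I loaded the slide fully home and the flap closed behind it. I handed the job in at about 12.5 s of the 43 s allowed; it reports no verdict.

**What I did:** One fingertip held the press bar down to about 0.5 rad while the other pushed the slide in by its handle, about 83 mm. The push stalled at about 10 N with only 0.2 mm of further travel, which I took as the end stop. I backed off about 7.5 mm with the flap still held open and the handle stayed put. Then I lifted straight up and the flap shut.

**Last checks:**
- **Slide:** In the side view the handle moved about 84 mm from its start. From the fitted start (nose about 27 mm outside the mouth) that puts the nose at about +57 mm, with the stop at +56 mm. My measuring error is about 3 mm.
- **Flap:** The bar corner is back where it was at rest, within a pixel of the earlier side picture, so the flap looks shut.
- **Robot:** The contact force is about zero and the fingertips are about 0.22 m above the bench.
- **Other glassware:** The beaker, both vials and the wash bottle look unmoved. I did not check the reagent bottle, dish or spatula again after the push; the arm went nowhere near them.

**Disagreements:**
- The photometer fit left up to about 3 px of error (roughly 5 mm), mostly at the rounded console corners and the rod edge. I relied on the contact forces and on how far the slide moved rather than on absolute positions.
- One descent call was refused because it left out the spin values. Nothing moved, and I sent it again.

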